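# Find the stamped display plinth and send it to the dispatch line

### The job

Two look-alike wooden display plinths stand on the bench, and only one has the maker's mark burned into its underside. With the fingertips, tip both over towards the robot so that each lies flat on its side with its underside showing, then push the stamped one along the bench, still lying down, until its stamped end rests on the dispatch tape line, square to the line, with the stamp facing outwards away from the robot and clear of the other things. Do not pinch, lift or carry the plinths; leave the plain one lying where it was tipped and leave everything else alone.

Things in the scene. Friction and masses are not known exactly. Their poses are not given: they have to be found in the camera images.
- plinth_a: Solid wooden block 56 x 56 x 110 mm tall, grey pad on top, upright at first, 0.17-0.34 kg. Origin: centre of its underside; z runs underside to top; at yaw 0 x points away from the robot. The stamped one: a dark burned ring, 46 mm wide, with a lozenge (30 mm, corners to x and y) at the origin, hidden until tipped. Left or right; else like plinth_b. Pushed near its top it tips (pushed low it slides); past about 27 degrees it falls onto its side by itself.
- plinth_b: Solid wooden block 56 x 56 x 110 mm tall, grey pad on top, upright at first, 0.17-0.34 kg. Origin: centre of its underside; z runs underside to top; at yaw 0 x points away from the robot. The plain one: its underside is bare wood. It tips in the same way.
- plinth_a_mid (a point): centre of plinth_a, 55 mm above its underside; 55 mm above the bench when upright, 28 mm when lying
- plinth_b_mid (a point): centre of plinth_b, likewise
- tape: the dispatch line: a strip of painter's tape stuck flat on the bench mat on the far side of the plinths, 48 mm wide and 620 mm long, under 1 mm thick. Origin: its middle; x points across the tape, away from the robot, y along it
- jar: small clear open jar, 59 mm across and 46 mm tall, between the plinths and a little nearer the robot; origin: centre of its underside
- carton: small lidded kraft carton, 59 x 57 x 39 mm, standing on the middle of the tape; origin: centre of its underside
- cradle: grey clay cradle 110 x 42 x 38 mm with a black engraving handpiece (172 mm long, up to 55 mm high) lying in it, lengthwise along its x; on the robot's right; origin: centre of the cradle's underside
- bur_block: wooden block 50 x 90 x 28 mm with upright steel burs to 66 mm high, on the robot's right; origin: centre of its underside
- tile_tray: black sorting tray 130 x 170 x 14 mm of small glass tiles, on the robot's left; origin: centre of its underside
- calipers: digital calipers 200 mm long (along x), 12 mm high, lying on the robot's left; origin: centre of the beam, on the bench
Not all that is in view belongs to the job. What is shaped like the plinth_a but blue is not meant.

How it is judged:
By the outcome, as a careful person would: the job done as asked, in the order asked, and still so for the second after the job is handed in, with the robot touching nothing.
It also fails if it takes over 72 s, if anything falls off the work surface, if the arm or the gripper's body presses on something with over 40 N, if the wrist force passes 120 N, or if a joint passes its speed limit or range.

### The arm

A 6-joint arm with a two-finger parallel gripper is mounted at the origin on the work surface. World frame = base frame: x ahead of the robot, y to its left, z up, the work surface at z = 0. Lengths are in m, angles in rad, forces in N, time in s.
With the tool pointing down it reaches from about 0.325 to 0.85 m from the base axis. Payload 4.4 kg.
Tool frame: the origin (TCP) lies midway between the tips of the shut fingers; the grasp point (between the pads) lies 19 mm behind it (env.grip_point_offset is the distance from the TCP to the grasp point, in m); z points along the fingers, y is the direction in which the jaws open and shut (so a half turn about z gives the same grasp; the last joint's range is limited). The gripper opens to 94 mm and grips with 3 to 60 N. Pads are 16 mm wide; open, the fingers measure 119 mm over their backs; the gripper's body (75 mm by 177 mm) begins 78 mm behind the grasp point.
Start: joints at [1.183, 0.207, 1.542, -0, 1.393, -0.15], TCP at [0.135, 0.559, 0.205] pointing down, gripper open.
Joint ranges: [-2.73, 2.73], [-0.86, 2.22], [0.23, 2.46], [-1.11, 4.25], [0.08, 2.63], [-2.82, 2.82]. Speed limits (rad/s): [2.79, 2.79, 3.14, 3.14, 3.14, 3.14].

### API

Orientations are given as [roll, pitch, yaw] about the fixed x, y, z axes, in that order (R = Rz(yaw) Ry(pitch) Rx(roll)).
In Python, from rig import env gives the robot as it stands. The module is installed in compiled form; this text tells all that it offers.
- The arm moves only by the tool servo_tool, never from a script. Its argument "targets" is a list of rows, each an object with "claw": the closure, from -1 (fully open) to 1 (shut), so that 0 is half open; "travel": the shift along the tool's x, y, z in mm, a list of three; "roll": the turn about the tool's z in rad. A call has 1 to 20 rows; each row shifts and turns the pose as measured when the row begins, along the tool's axes as they then stand; what a row does not reach is not made up. A row lasts 1/12 s, in which the tool goes at most 41.7 mm and 7.16 degrees, less where a joint would pass 70% of its speed; a pose out of reach is approached as far as the arm can. A call with a gripper value outside its range is refused whole. The fingers move at their own pace and stop on an object; the grip force is fixed at half the most. Time passes only in rows, so rows that do not move let the fingers close. It gives the time, the measured TCP pose, the force and the opening at its end, in the units of the state.
- env.get_obs(): the state, without advancing time (a new reading comes with each control period).
- env.read_camera(name): name is "scene" or "side" or "wrist"; returns a dict with "frame" (420x560x3 uint8, red, green, blue), "K" (3x3 intrinsics, pixels), "k1" (the pictures are not rectified: a ray, as slopes to the right and down, at radius r is drawn at 1 + k1 r^2 times it, then the intrinsics apply), "T" (4x4, takes a point from camera to world coordinates); the wrist camera has in their place "mount" (4x4, takes a point from camera to tool coordinates, whose origin is the TCP and whose axes are the flange's). Camera axes: x right, y up, looking along -z (the intrinsics and any distortion apply to the point x, -y, -z); pixel columns grow to the right and rows downward; lengths in m; the calibration is good to about 2 mm. A picture is of the moment at which its call begins: read the wrist's pose just before it. There is no depth.
- env.job_done(): hands the job in, once; it reports no verdict.
Trained networks look in a picture, given as the dict that the camera call returned (one of the last four; its "shot" number tells which), for a name from the list of things; names that differ only in an ending like _2 or _b are one class to them, and where a whole thing is asked for, a point or a joint stands for the part that bears it (a point fixed in the world has none). Each returns a list of dicts, best first, with "score" (0 to 1); they miss things now and then, are a little off and sometimes report something else, mostly with a low value. They report only what shows in the picture. A call takes as long as a camera call. They do not tell look-alikes from the thing itself.
- env.spot_in(picture, name): "at" ([x, y, z] in m, in world coordinates, good to about 4 mm: the middle of the surface that is visible of it).
- env.mark_of(picture, name): "at" ([x, y, z] in m, in world coordinates, good to about 4 mm: a listed point, or the origin of a listed thing).
The state is a dict: "time_s": time; "joint_pos": joint angles; "qvel": joint speeds; "effort": joint torques, N m; "tcp_pos": TCP position; "ee_rot": TCP orientation; "contact_force": force on the tool from outside, world axes, zero at the start; "wrist_torque": the same for the moment, N m; "opening": finger opening in m.
Only numpy, scipy, OpenCV 4.12 (cv2) and the standard library are available. Lean on these libraries where they do the work, as an engineer would, in place of code of your own. Each camera call takes 0.05 s, during which the arm holds its last target.

## Working session

There is one attempt and no reset: what is moved stays moved. The work goes in short steps, Python scripts to look and compute and a tool call to move; the robot and the scene stay as the last step left them, time stands still between calls to the robot, and variables do not carry over. Pictures are saved under pics/ and viewed, and the job is handed in when it is done.

Besides the shell and the picture viewer there is one more tool, called after "Call:" by a JSON object that holds its "method" and its "body", one argument or row to a line. servo_tool: Moves the arm, as the interface text tells. Its arguments: {"type":"object","properties":{"targets":{"type":"array"}},"required":["targets"]}

```bash
mkdir -p pics; ls
cat > h.py <<'E'
import numpy as np, cv2
from rig import env
def save(p,n): cv2.imwrite('pics/'+n, cv2.cvtColor(p['frame'],cv2.COLOR_RGB2BGR))
def proj(p,X):
    X=np.atleast_2d(X); T=np.array(p['T']); c=(X-T[:3,3])@T[:3,:3]
    s=np.c_[c[:,0]/-c[:,2], -c[:,1]/-c[:,2]]; r2=(s**2).sum(1,keepdims=True); s=s*(1+p['k1']*r2)
    K=np.array(p['K']); return np.c_[s[:,0]*K[0,0]+K[0,2], s[:,1]*K[1,1]+K[1,2]]
def unproj(p,uv,z):
    uv=np.atleast_2d(np.array(uv,float)); K=np.array(p['K']); d=np.c_[(uv[:,0]-K[0,2])/K[0,0],(uv[:,1]-K[1,2])/K[1,1]]
    s=d.copy()
    for _ in range(20): s=d/(1+p['k1']*(s**2).sum(1,keepdims=True))
    T=np.array(p['T']); r=np.c_[s[:,0],-s[:,1],-np.ones(len(s))]@T[:3,:3].T
    return T[:3,3]+r*((z-T[2,3])/r[:,2:3])
def wrist():
    from scipy.spatial.transform import Rotation as R
    o=env.get_obs(); p=env.read_camera('wrist'); T=np.eye(4); T[:3,:3]=R.from_euler('xyz',o['ee_rot']).as_matrix(); T[:3,3]=o['tcp_pos']
    p['T']=T@np.array(p['mount']); return p
E
python3 - <<'E'
from h import *
for n in ['scene','side']:
    p=env.read_camera(n); save(p,n+'0.png'); print(n,np.round(p['T'],3).tolist(),p['k1'])
    for t in ['plinth_a','plinth_a_mid','tape','jar','carton','cradle','bur_block','tile_tray','calipers']:
        print(t,[(np.round(d['at'],3).tolist(),round(d['score'],2)) for d in env.mark_of(p,t)])
print(env.get_obs())
E
```

```text
pics
scene [[-0.861, -0.435, 0.263, 0.86], [0.508, -0.745, 0.432, 0.495], [0.008, 0.506, 0.863, 1.022], [0.0, 0.0, 0.0, 1.0]] -0.12714867645687092
plinth_a [([0.574, -0.154, 0.002], 0.95), ([0.574, 0.149, 0.002], 0.89)]
plinth_a_mid [([0.446, -0.265, 0.056], 0.86), ([0.57, -0.155, 0.054], 0.83)]
tape [([0.668, -0.007, -0.002], 0.6)]
jar [([0.494, -0.001, 0.001], 0.75)]
carton [([0.424, 0.37, -0.002], 0.28)]
cradle [([0.468, -0.401, 0.004], 0.89)]
bur_block [([0.622, -0.371, -0.004], 0.76), ([0.666, -0.007, -0.001], 0.27)]
tile_tray [([0.636, 0.388, -0.003], 0.66)]
calipers [([0.424, 0.367, -0.001], 0.73), ([0.664, -0.01, -0.002], 0.51), ([0.677, -0.002, 0.0], 0.44)]
side [[0.992, 0.083, -0.09, 0.474], [-0.123, 0.669, -0.733, -0.772], [-0.001, 0.738, 0.674, 0.775], [0.0, 0.0, 0.0, 1.0]] -0.12675498916870748
plinth_a [([0.574, -0.151, 0.002], 0.94), ([0.448, -0.27, -0.002], 0.85), ([0.579, 0.149, -0.002], 0.75)]
plinth_a_mid [([0.57, -0.158, 0.052], 0.97)]
tape [([0.666, -0.011, 0.005], 0.84), ([0.575, -0.151, 0.001], 0.73)]
jar []
carton [([0.679, -0.001, 0.001], 0.8)]
cradle [([0.47,
[... 194 characters left out ...]
-0.001], 0.79)]
{'time_s': 1.0, 'joint_pos': array([ 1.18251066e+00,  2.06627358e-01,  1.54148629e+00,  9.40399668e-06,
        1.39349859e+00, -1.50493850e-01]), 'qvel': array([-3.32970455e-04,  8.95966798e-04, -9.18831109e-05, -4.67380509e-04,
        1.29195746e-03, -7.87594889e-04]), 'effort': array([ 5.46943247e-04, -3.70894647e+01, -2.81769687e+01,  6.98651816e-02,
        2.74654536e-02, -3.41236773e-05]), 'tcp_pos': array([0.13545279, 0.55882598, 0.20543763]), 'ee_rot': array([-3.14157468e+00, -1.20882598e-05,  2.90379918e+00]), 'contact_force': array([-0.15575912,  0.02193432,  0.85935911]), 'wrist_torque': array([0.037818  , 0.00791085, 0.00606203]), 'opening': 0.09405452889245175}
```

View pics/scene0.png

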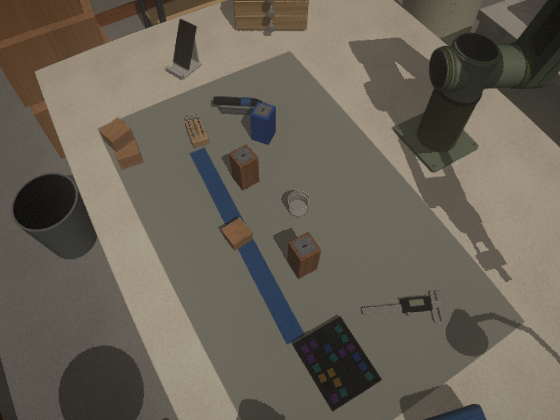

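View pics/side0.png

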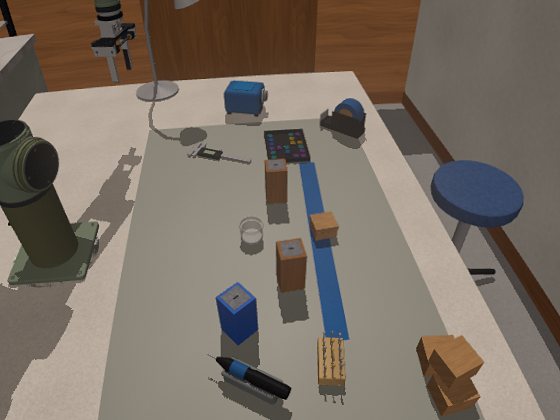

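Run:
```python
from h import *
p=env.read_camera('scene'); f=p['frame']
for n,(u,v) in dict(R=(246,165),L=(305,252),).items():
    c=f[v-40:v+40,u-50:u+50]; cv2.imwrite(f'pics/crop{n}.png',cv2.cvtColor(cv2.resize(c,None,fx=6,fy=6,interpolation=cv2.INTER_CUBIC),cv2.COLOR_RGB2BGR))
cs=[cv2.imread(f'pics/crop{n}.png') for n in 'RL']
cv2.imwrite('pics/crops.png',cv2.resize(np.vstack(cs),None,fx=.62,fy=.62))
for nm in ['scene','side']:
    p=env.read_camera(nm); f=p['frame']
    hsv=cv2.cvtColor(f,cv2.COLOR_RGB2HSV)
    m=((hsv[...,0]>100)&(hsv[...,0]<125)&(hsv[...,1]>120)).astype(np.uint8)
    v,u=np.nonzero(m); W=unproj(p,np.c_[u,v],0.0)
    k=(abs(W[:,0]-0.668)<.04)&(abs(W[:,1])<.36); W=W[k]
    for y in [-.28,-.2,-.1,.1,.2,.28]:
        w=W[abs(W[:,1]-y)<.01]; print(nm,y,np.round(np.percentile(w[:,0],[2,50,98]),4) if len(w) else None)
    print(W[:,1].min(),W[:,1].max())
```

```text
scene -0.28 [0.6297 0.6469 0.6664]
scene -0.2 [0.6328 0.6504 0.6714]
scene -0.1 [0.6366 0.6566 0.6779]
scene 0.1 [0.6502 0.6718 0.6926]
scene 0.2 [0.6582 0.6771 0.7007]
scene 0.28 [0.6636 0.6834 0.7057]
-0.31730059051515663 0.3598264898317951
side -0.28 [0.6289 0.65   0.6716]
side -0.2 [0.6329 0.6547 0.6762]
side -0.1 [0.6393 0.6607 0.6824]
side 0.1 [0.652  0.6725 0.6941]
side 0.2 [0.6592 0.6808 0.7   ]
side 0.28 [0.6636 0.685  0.7053]
-0.3194054898229228 0.2972479661612114
```

View pics/crops.png

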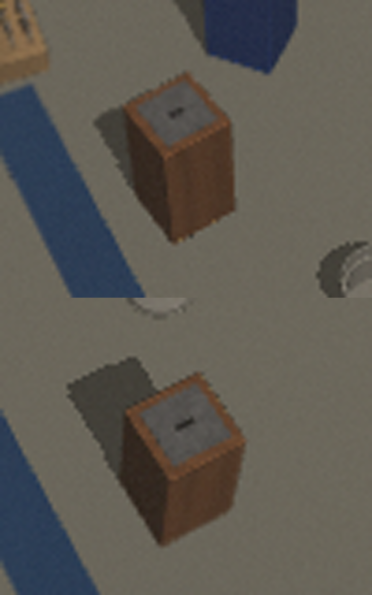

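Run:
```python
from h import *
p=env.read_camera('scene')
for o,c in [((196,125),[(125,112),(186,75),(231,122),(170,157)]),((255,212),[(124,115),(197,76),(244,139),(170,182)])]:
    uv=np.array(c)/3.72+np.array(o)-0.5
    W=unproj(p,uv,0.11); print(np.round(W[:,:2],4).tolist(), W.mean(0)[:2])
    for i in range(4):
        d=W[(i+1)%4]-W[i]; print(round(np.hypot(*d[:2]),4), round(np.degrees(np.arctan2(d[1],d[0])),1))
```

```text
[[0.6016, -0.1766], [0.549, -0.1842], [0.5419, -0.1314], [0.5928, -0.1262]] [ 0.57130546 -0.1546253 ]
0.0532 -171.8
0.0533 97.7
0.0512 5.8
0.0512 -80.0
[[0.6017, 0.1183], [0.5479, 0.1182], [0.5464, 0.1699], [0.6011, 0.1713]] [0.57426109 0.14442356]
0.0538 -179.8
0.0518 91.6
0.0547 1.5
0.053 -89.4
```

Call:
{"method": "servo_tool", "body": {
  "targets": [
    {"claw": 0.57,"travel": [0,0,0],"roll": -0.12},
    {"claw": 0.57,"travel": [0,0,0],"roll": -0.12},
    {"claw": 0.57,"travel": [-32,-26,0],"roll": 0},
    {"claw": 0.57,"travel": [-32,-26,0],"roll": 0},
    {"claw": 0.57,"travel": [-32,-26,0],"roll": 0},
    {"claw": 0.57,"travel": [-32,-26,0],"roll": 0},
    {"claw": 0.57,"travel": [-32,-26,0],"roll": 0},
    {"claw": 0.57,"travel": [-32,-26,0],"roll": 0},
    {"claw": 0.57,"travel": [-32,-26,0],"roll": 0},
    {"claw": 0.57,"travel": [-32,-26,0],"roll": 0},
    {"claw": 0.57,"travel": [-32,-26,0],"roll": 0},
    {"claw": 0.57,"travel": [-32,-26,0],"roll": 0},
    {"claw": 0.57,"travel": [-32,-26,0],"roll": 0},
    {"claw": 0.57,"travel": [-32,-26,0],"roll": 0}
  ]
}}

```text
time_s: 2.37
tcp_pos: [0.5269, 0.255, 0.2061]
ee_rot: [3.134, 0.003, -3.109]
contact_force: [0.1, 0.3, 0.3]
opening: 0.0202
```

Call:
{"method": "servo_tool", "body": {
  "targets": [
    {"claw": 0.57,"travel": [-29,-28,0],"roll": 0.02},
    {"claw": 0.57,"travel": [-29,-28,0],"roll": 0},
    {"claw": 0.57,"travel": [-29,-28,0],"roll": 0},
    {"claw": 0.57,"travel": [-29,-28,0],"roll": 0},
    {"claw": 0.57,"travel": [0,0,0],"roll": 0},
    {"claw": 0.57,"travel": [0,0,0],"roll": 0}
  ]
}}

```text
time_s: 2.87
tcp_pos: [0.6539, 0.1329, 0.2045]
ee_rot: [3.135, 0.006, -3.141]
contact_force: [-0.8, 1.4, -0.1]
opening: 0.0202
```

Call:
{"method": "servo_tool", "body": {
  "targets": [
    {"claw": 0.57,"travel": [0,14,20],"roll": 0},
    {"claw": 0.57,"travel": [0,0,30],"roll": 0},
    {"claw": 0.57,"travel": [0,0,30],"roll": 0},
    {"claw": 0.57,"travel": [0,0,25],"roll": 0},
    {"claw": 0.57,"travel": [0,0,0],"roll": 0},
    {"claw": 0.57,"travel": [0,0,0],"roll": 0}
  ]
}}

```text
time_s: 3.37
tcp_pos: [0.6545, 0.1516, 0.0998]
ee_rot: [3.134, 0.011, -3.139]
contact_force: [0.1, 0.0, 0.1]
opening: 0.0203
```

Call:
{"method": "servo_tool", "body": {
  "targets": [
    {"claw": 0.57,"travel": [15,-4,7],"roll": 0},
    {"claw": 0.57,"travel": [12,0,0],"roll": 0},
    {"claw": 0.57,"travel": [8,0,0],"roll": 0},
    {"claw": 0.57,"travel": [8,0,0],"roll": 0},
    {"claw": 0.57,"travel": [8,0,0],"roll": 0},
    {"claw": 0.57,"travel": [0,0,0],"roll": 0}
  ]
}}

```text
time_s: 3.87
tcp_pos: [0.6051, 0.1512, 0.1014]
ee_rot: [3.132, 0.025, -3.135]
contact_force: [0.2, -0.0, -0.3]
opening: 0.02
```

Run:
```python
from h import *
p=env.read_camera('scene'); save(p,'s1.png')
```

```text
(no output)
```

View pics/s1.png

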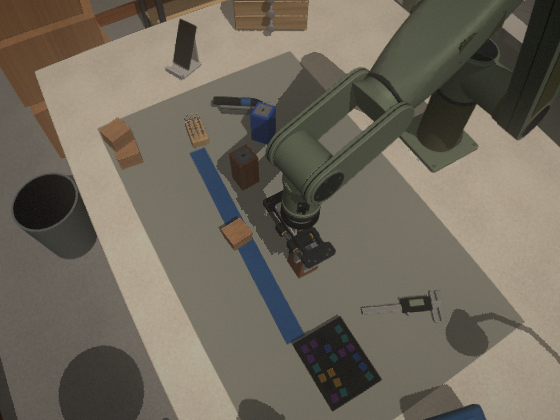

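Call:
{"method": "servo_tool", "body": {
  "targets": [
    {"claw": 0.57,"travel": [8,0,2],"roll": 0},
    {"claw": 0.57,"travel": [8,0,2],"roll": 0},
    {"claw": 0.57,"travel": [8,0,2],"roll": 0},
    {"claw": 0.57,"travel": [0,0,0],"roll": 0}
  ]
}}

```text
time_s: 4.25
tcp_pos: [0.5834, 0.1512, 0.0973]
ee_rot: [3.132, 0.034, -3.135]
contact_force: [0.2, 0.2, -0.2]
opening: 0.0205
```

Run:
```python
from h import *
p=env.read_camera('side'); f=p['frame'][120:260,180:380]; cv2.imwrite('pics/s2.png',cv2.cvtColor(cv2.resize(f,None,fx=3.8,fy=3.8),cv2.COLOR_RGB2BGR))
```

```text
(no output)
```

View pics/s2.png

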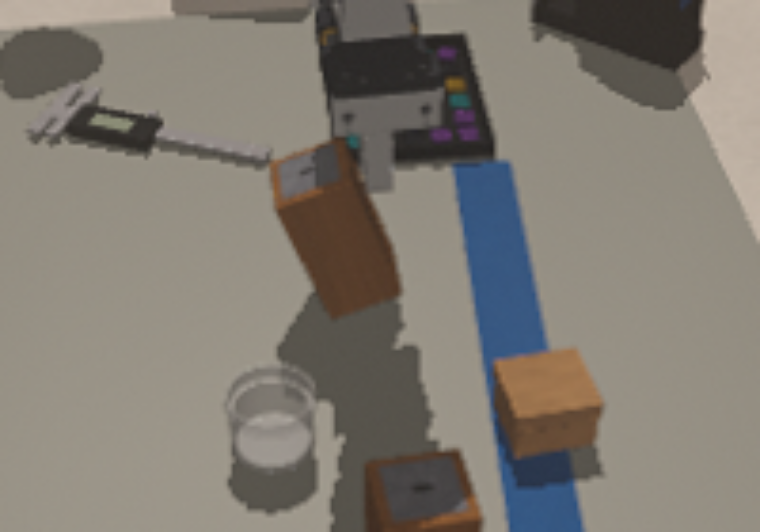

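Call:
{"method": "servo_tool", "body": {
  "targets": [
    {"claw": 0.57,"travel": [7,0,0],"roll": 0},
    {"claw": 0.57,"travel": [7,0,0],"roll": 0},
    {"claw": 0.57,"travel": [7,0,0],"roll": 0},
    {"claw": 0.57,"travel": [4,0,0],"roll": 0},
    {"claw": 0.57,"travel": [0,0,0],"roll": 0},
    {"claw": 0.57,"travel": [0,0,0],"roll": 0}
  ]
}}

```text
time_s: 4.8
tcp_pos: [0.5545, 0.1507, 0.0948]
ee_rot: [3.132, 0.03, -3.135]
contact_force: [0.5, 0.0, -0.5]
opening: 0.0204
```

Run:
```python
from h import *
p=env.read_camera('side'); f=p['frame'][120:260,180:380]; cv2.imwrite('pics/s3.png',cv2.cvtColor(cv2.resize(f,None,fx=3.8,fy=3.8),cv2.COLOR_RGB2BGR))
```

```text
(no output)
```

View pics/s3.png

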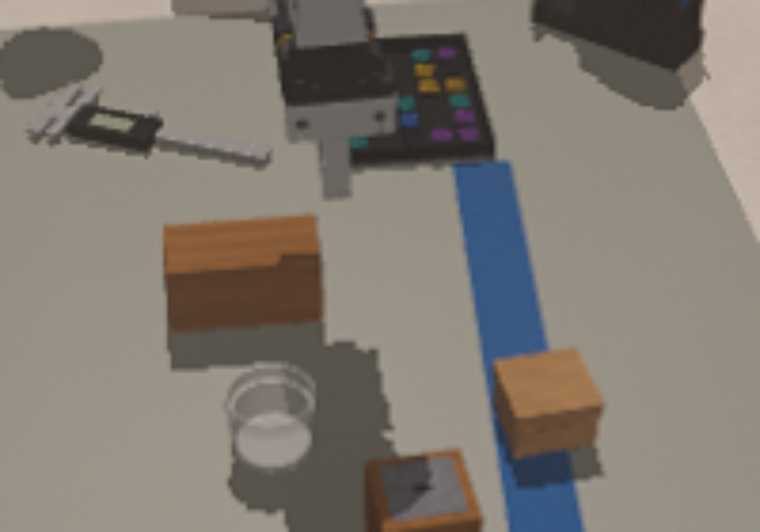

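Call:
{"method": "servo_tool", "body": {
  "targets": [
    {"claw": 0.57,"travel": [-20,0,-30],"roll": 0},
    {"claw": 0.57,"travel": [-20,0,-30],"roll": 0},
    {"claw": 0.57,"travel": [-20,0,-30],"roll": 0},
    {"claw": 0.57,"travel": [-15,-35,0],"roll": -0.065},
    {"claw": 0.57,"travel": [-10,-38,0],"roll": -0.065},
    {"claw": 0.57,"travel": [-5,-38,0],"roll": 0},
    {"claw": 0.57,"travel": [-5,-38,0],"roll": 0},
    {"claw": 0.57,"travel": [-5,-38,0],"roll": 0},
    {"claw": 0.57,"travel": [-5,-38,0],"roll": 0},
    {"claw": 0.57,"travel": [0,-38,0],"roll": 0},
    {"claw": 0.57,"travel": [0,-20,0],"roll": 0},
    {"claw": 0.57,"travel": [0,0,0],"roll": 0}
  ]
}}

```text
time_s: 5.85
tcp_pos: [0.696, -0.1384, 0.1865]
ee_rot: [3.139, 0.028, -2.991]
contact_force: [-0.2, -0.0, 0.1]
opening: 0.0201
```

Run:
```python
from h import *
p=env.read_camera('scene'); save(p,'s4.png')
```

```text
(no output)
```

View pics/s4.png

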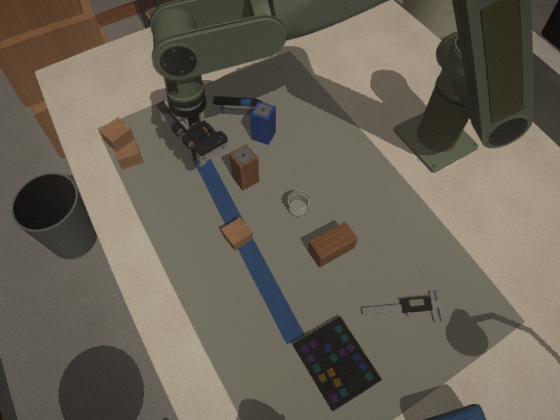

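Call:
{"method": "servo_tool", "body": {
  "targets": [
    {"claw": 0.57,"travel": [20,0,25],"roll": 0},
    {"claw": 0.57,"travel": [16,0,30],"roll": 0},
    {"claw": 0.57,"travel": [0,1,30],"roll": 0},
    {"claw": 0.57,"travel": [0,0,10],"roll": 0},
    {"claw": 0.57,"travel": [0,0,0],"roll": 0}
  ]
}}

```text
time_s: 6.32
tcp_pos: [0.6645, -0.135, 0.0908]
ee_rot: [3.138, 0.035, -2.987]
contact_force: [-0.7, 0.5, 0.4]
opening: 0.0199
```

Run:
```python
from h import *
p=env.read_camera('scene'); f=p['frame'][110:280,180:380]; cv2.imwrite('pics/s5.png',cv2.cvtColor(cv2.resize(f,None,fx=3.5,fy=3.5,interpolation=cv2.INTER_CUBIC),cv2.COLOR_RGB2BGR))
```

```text
(no output)
```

View pics/s5.png

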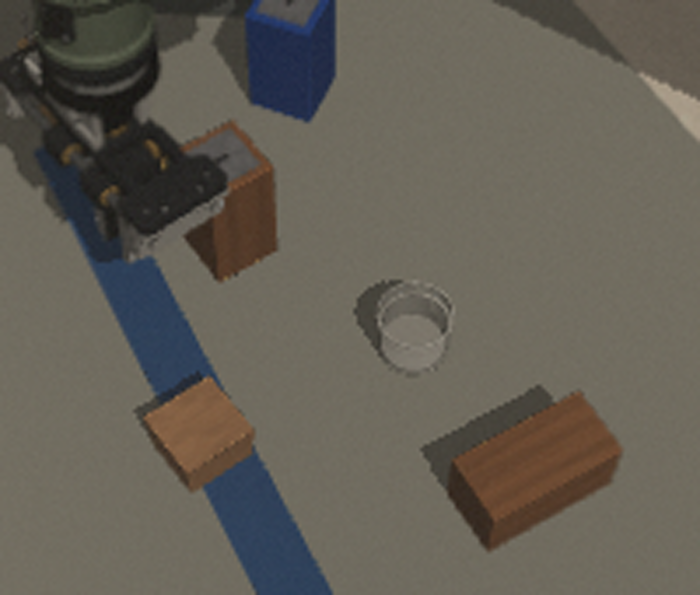

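Call:
{"method": "servo_tool", "body": {
  "targets": [
    {"claw": 0.57,"travel": [15,-6,0],"roll": 0},
    {"claw": 0.57,"travel": [15,0,0],"roll": 0},
    {"claw": 0.57,"travel": [10,0,0],"roll": 0},
    {"claw": 0.57,"travel": [7,0,0],"roll": 0},
    {"claw": 0.57,"travel": [7,0,0],"roll": 0},
    {"claw": 0.57,"travel": [7,0,0],"roll": 0},
    {"claw": 0.57,"travel": [0,0,0],"roll": 0}
  ]
}}

```text
time_s: 6.95
tcp_pos: [0.6117, -0.1479, 0.0998]
ee_rot: [-3.138, 0.051, -2.978]
contact_force: [-0.6, -0.9, -0.5]
opening: 0.02
```

Run:
```python
from h import *
p=env.read_camera('side'); f=p['frame'][180:320,180:380]; cv2.imwrite('pics/s6.png',cv2.cvtColor(cv2.resize(f,None,fx=3.8,fy=3.8),cv2.COLOR_RGB2BGR))
```

```text
(no output)
```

View pics/s6.png

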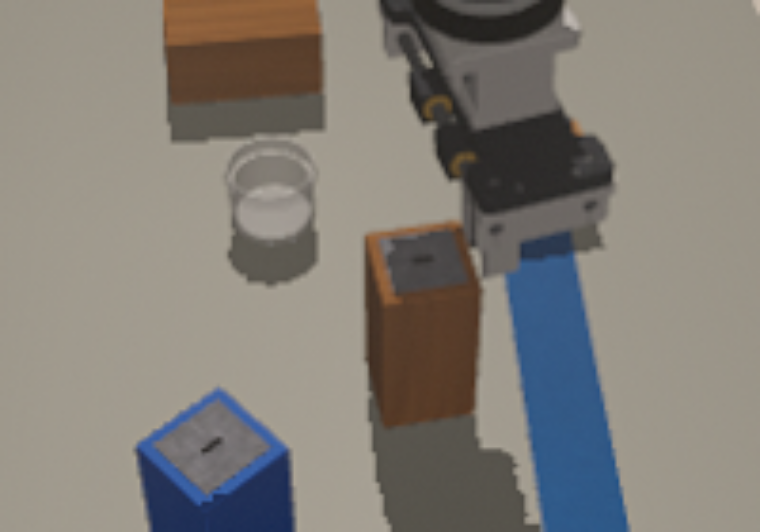

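Call:
{"method": "servo_tool", "body": {
  "targets": [
    {"claw": 0.57,"travel": [7,0,3],"roll": 0},
    {"claw": 0.57,"travel": [7,0,3],"roll": 0},
    {"claw": 0.57,"travel": [7,0,2],"roll": 0},
    {"claw": 0.57,"travel": [7,0,1],"roll": 0},
    {"claw": 0.57,"travel": [7,0,1],"roll": 0},
    {"claw": 0.57,"travel": [7,0,0],"roll": 0},
    {"claw": 0.57,"travel": [0,0,0],"roll": 0}
  ]
}}

```text
time_s: 7.58
tcp_pos: [0.5691, -0.1555, 0.0871]
ee_rot: [-3.137, 0.055, -2.978]
contact_force: [0.0, 0.6, -0.8]
opening: 0.0201
```

Run:
```python
from h import *
p=env.read_camera('side'); f=p['frame'][180:320,180:380]; cv2.imwrite('pics/s7.png',cv2.cvtColor(cv2.resize(f,None,fx=3.8,fy=3.8),cv2.COLOR_RGB2BGR))
```

```text
(no output)
```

View pics/s7.png

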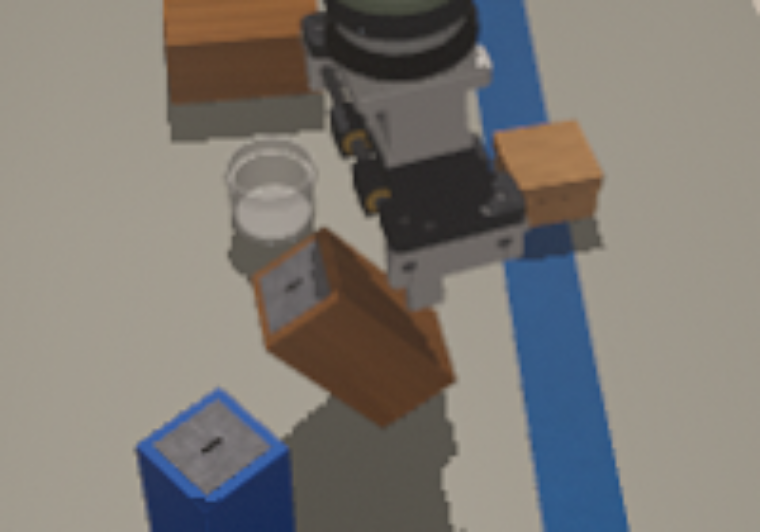

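Call:
{"method": "servo_tool", "body": {
  "targets": [
    {"claw": 0.57,"travel": [0,0,0],"roll": 0},
    {"claw": 0.57,"travel": [0,0,0],"roll": 0}
  ]
}}

```text
time_s: 7.8
tcp_pos: [0.5691, -0.1555, 0.0869]
ee_rot: [-3.137, 0.055, -2.979]
contact_force: [0.7, -0.6, -0.8]
opening: 0.02
```

Run:
```python
from h import *
p=env.read_camera('side'); f=p['frame'][180:320,180:380]; cv2.imwrite('pics/s8.png',cv2.cvtColor(cv2.resize(f,None,fx=3.8,fy=3.8),cv2.COLOR_RGB2BGR))
```

```text
(no output)
```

View pics/s8.png

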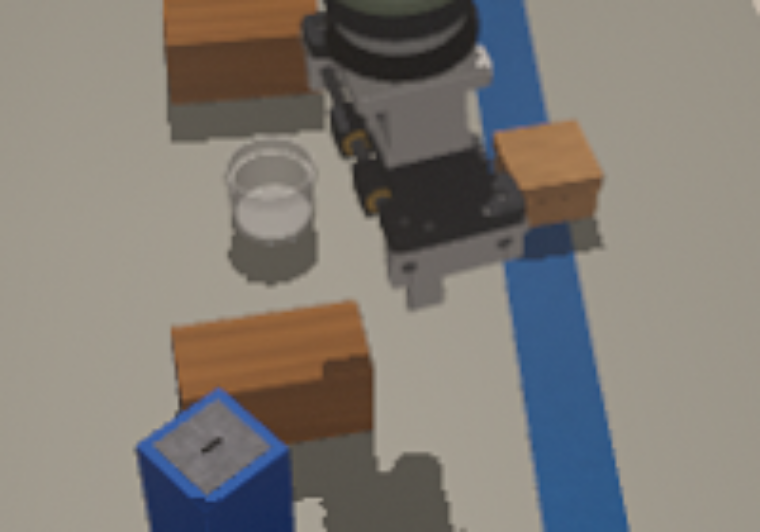

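Call:
{"method": "servo_tool", "body": {
  "targets": [
    {"claw": 0.57,"travel": [0,0,-35],"roll": 0},
    {"claw": 0.57,"travel": [0,0,-35],"roll": 0},
    {"claw": 0.57,"travel": [0,0,-35],"roll": 0},
    {"claw": 0.57,"travel": [38,0,-5],"roll": 0},
    {"claw": 0.57,"travel": [38,0,0],"roll": 0},
    {"claw": 0.57,"travel": [38,0,0],"roll": 0},
    {"claw": 0.57,"travel": [38,0,0],"roll": 0},
    {"claw": 0.57,"travel": [25,0,0],"roll": 0},
    {"claw": 0.57,"travel": [0,0,0],"roll": 0},
    {"claw": 0.57,"travel": [0,0,0],"roll": 0}
  ]
}}

```text
time_s: 8.68
tcp_pos: [0.3873, -0.1868, 0.1938]
ee_rot: [-3.13, 0.059, -2.973]
contact_force: [0.1, 0.1, 0.0]
opening: 0.0205
```

Run:
```python
from h import *
p=env.read_camera('scene'); save(p,'s9f.png'); f=p['frame'][110:260,180:370]; cv2.imwrite('pics/s9.png',cv2.cvtColor(cv2.resize(f,None,fx=4,fy=4,interpolation=cv2.INTER_CUBIC),cv2.COLOR_RGB2BGR))
for t in ['plinth_a','plinth_a_mid']: print(t,[(np.round(d['at'],3).tolist(),round(d['score'],2)) for d in env.mark_of(p,t)])
p=env.read_camera('side'); f=p['frame'][180:320,180:380]; cv2.imwrite('pics/s10.png',cv2.cvtColor(cv2.resize(f,None,fx=4,fy=4,interpolation=cv2.INTER_CUBIC),cv2.COLOR_RGB2BGR))
for t in ['plinth_a','plinth_a_mid']: print(t,[(np.round(d['at'],3).tolist(),round(d['score'],2)) for d in env.mark_of(p,t)])
```

```text
plinth_a [([0.542, 0.152, 0.03], 0.86), ([0.542, -0.157, 0.03], 0.78), ([0.451, -0.27, 0.002], 0.56), ([0.484, -0.162, 0.028], 0.56), ([0.636, 0.389, -0.002], 0.34)]
plinth_a_mid [([0.484, -0.162, 0.027], 0.83), ([0.449, -0.266, 0.055], 0.68)]
plinth_a [([0.541, 0.148, 0.024], 0.76), ([0.543, -0.153, 0.03], 0.64), ([0.45, -0.269, -0.001], 0.59)]
plinth_a_mid [([0.451, -0.269, 0.055], 0.92), ([0.482, -0.167, 0.023], 0.64)]
```

View pics/s9.png

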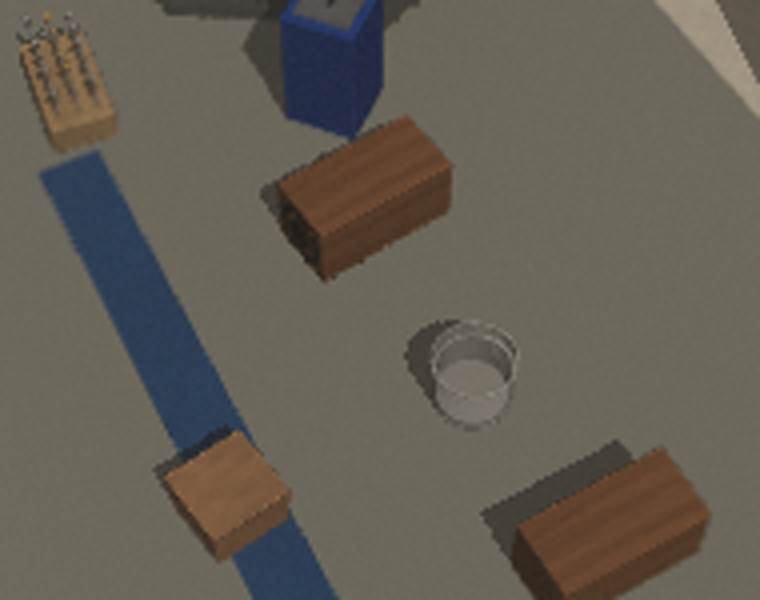

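View pics/s10.png

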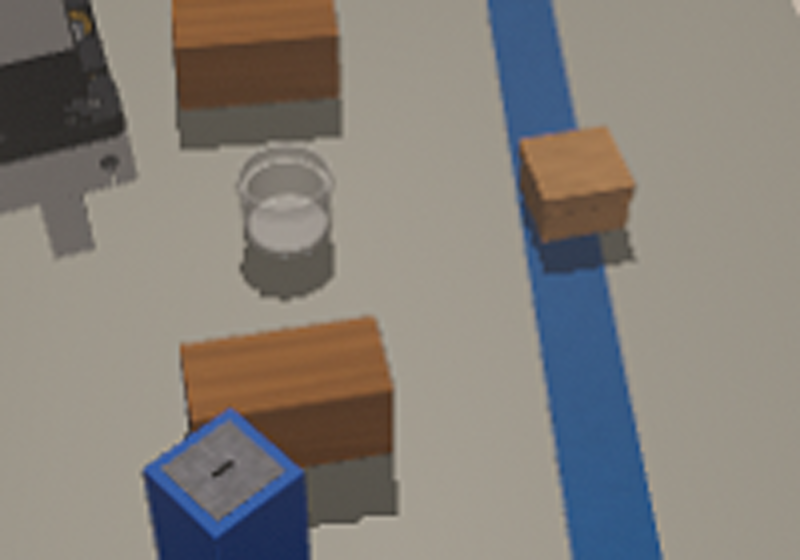

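Run:
```python
from h import *
p=env.read_camera('scene')
for nm,q,fx,o,cs in [('scene',p,4,(180,110),[(278,185),(406,116),(452,167),(322,233)]),('scene',p,4,(180,110),[(517,525),(662,448),(710,515),(568,600)])]:
    W=unproj(q,np.array(cs)/fx+np.array(o)-.5,0.056)[:,:2]
    print(np.round(W,4).tolist(), np.round(W.mean(0),4))
    for i in range(4):
        d=W[(i+1)%4]-W[i]; print(round(np.hypot(*d),4), round(np.degrees(np.arctan2(d[1],d[0])),1))
q=env.read_camera('side')
cs=[(180,345),(376,317),(393,390),(190,420)]
W=unproj(q,np.array(cs)/4+np.array((180,180))-.5,0.056)[:,:2]; print(np.round(W,4).tolist(), np.round(W.mean(0),4))
for i in range(4):
        d=W[(i+1)%4]-W[i]; print(round(np.hypot(*d),4), round(np.degrees(np.arctan2(d[1],d[0])),1))
f=p['frame'][140:185,240:285]; cv2.imwrite('pics/stamp.png',cv2.cvtColor(cv2.resize(f,None,fx=12,fy=12,interpolation=cv2.INTER_CUBIC),cv2.COLOR_RGB2BGR))
```

```text
[[0.5408, -0.1851], [0.4333, -0.1935], [0.4292, -0.1382], [0.5347, -0.1342]] [ 0.4845 -0.1628]
0.1078 -175.5
0.0555 94.3
0.1056 2.2
0.0512 -83.1
[[0.5398, 0.1181], [0.4316, 0.1188], [0.4331, 0.1728], [0.5404, 0.176]] [0.4862 0.1464]
0.1082 179.7
0.0541 88.5
0.1074 1.7
0.0579 -90.6
[[0.4287, -0.1393], [0.5376, -0.1319], [0.5408, -0.1848], [0.4323, -0.1922]] [ 0.4849 -0.1621]
0.1091 3.9
0.053 -86.6
0.1087 -176.1
0.053 93.9
```

View pics/stamp.png

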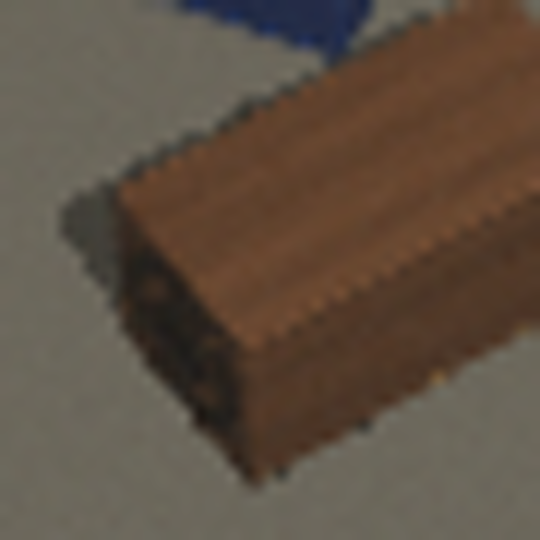

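Run:
```python
from h import *
p=env.read_camera('side'); f=p['frame'][100:400,60:400]; cv2.imwrite('pics/s11.png',cv2.cvtColor(cv2.resize(f,None,fx=2,fy=2,interpolation=cv2.INTER_CUBIC),cv2.COLOR_RGB2BGR))
```

```text
(no output)
```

View pics/s11.png

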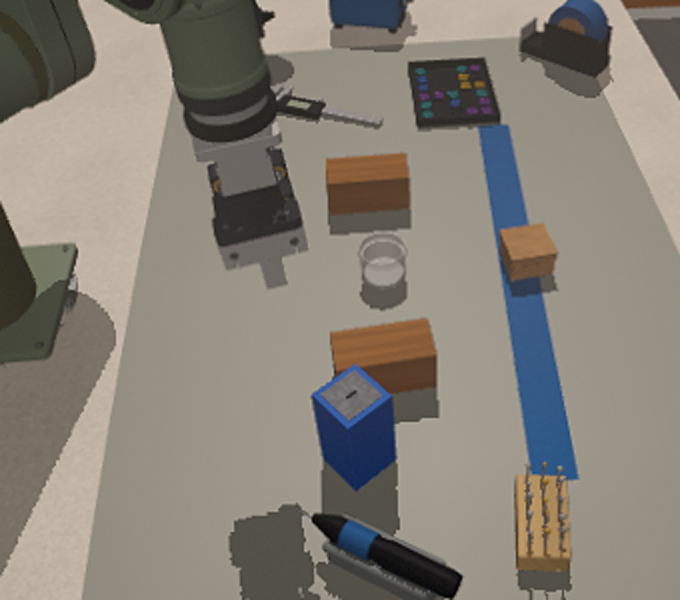

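View pics/s9f.png

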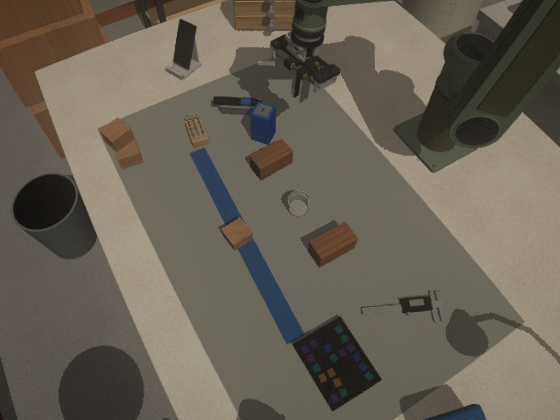

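Call:
{"method": "servo_tool", "body": {
  "targets": [
    {"claw": 0.57,"travel": [0,0,0],"roll": 0.117},
    {"claw": 0.57,"travel": [0,0,0],"roll": 0.117},
    {"claw": 0.57,"travel": [-14,22,20],"roll": 0},
    {"claw": 0.57,"travel": [0,0,20],"roll": 0},
    {"claw": 0.57,"travel": [0,0,0],"roll": 0},
    {"claw": 0.57,"travel": [0,0,0],"roll": 0}
  ]
}}

```text
time_s: 9.63
tcp_pos: [0.4094, -0.1654, 0.1543]
ee_rot: [3.139, 0.061, 3.068]
contact_force: [-0.5, -0.6, 1.2]
opening: 0.02
```

Call:
{"method": "servo_tool", "body": {
  "targets": [
    {"claw": 0.57,"travel": [8,0,20],"roll": -0.01},
    {"claw": 0.57,"travel": [4,0,30],"roll": 0},
    {"claw": 0.57,"travel": [0,0,30],"roll": 0},
    {"claw": 0.57,"travel": [0,0,20],"roll": 0},
    {"claw": 0.57,"travel": [0,0,8],"roll": 0},
    {"claw": 0.57,"travel": [0,0,0],"roll": 0},
    {"claw": 0.57,"travel": [0,0,0],"roll": 0}
  ]
}}

```text
time_s: 10.22
tcp_pos: [0.4102, -0.1705, 0.0504]
ee_rot: [-3.136, 0.073, 3.079]
contact_force: [0.3, 0.6, 0.1]
opening: 0.0202
```

Run:
```python
from h import *
p=env.read_camera('side'); f=p['frame'][150:400,100:400]; cv2.imwrite('pics/s12.png',cv2.cvtColor(cv2.resize(f,None,fx=2.4,fy=2.4,interpolation=cv2.INTER_CUBIC),cv2.COLOR_RGB2BGR))
```

```text
(no output)
```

View pics/s12.png

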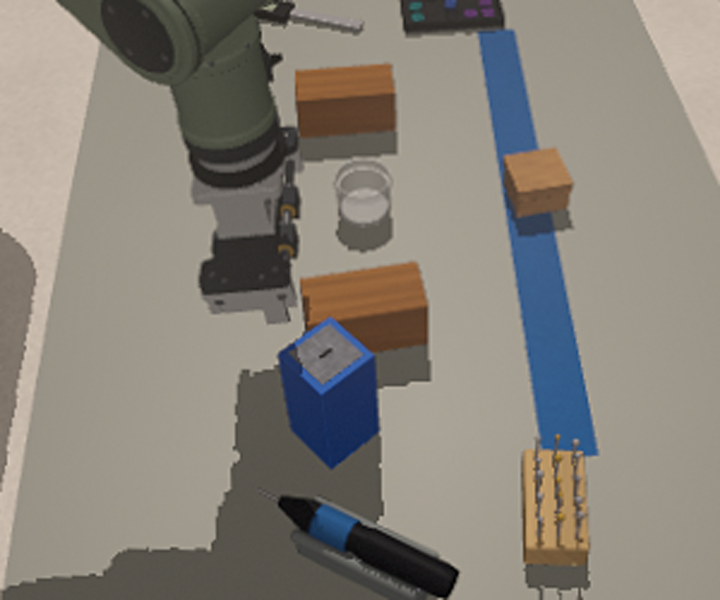

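Call:
{"method": "servo_tool", "body": {
  "targets": [
    {"claw": 0.57,"travel": [0,5,6],"roll": 0},
    {"claw": 0.57,"travel": [0,0,6],"roll": 0},
    {"claw": 0.57,"travel": [-8,0,1],"roll": 0},
    {"claw": 0.57,"travel": [-8,0,1],"roll": 0},
    {"claw": 0.57,"travel": [-8,0,1],"roll": 0},
    {"claw": 0.57,"travel": [-8,0,1],"roll": 0},
    {"claw": 0.57,"travel": [0,0,0],"roll": 0}
  ]
}}

```text
time_s: 10.85
tcp_pos: [0.45, -0.1697, 0.0412]
ee_rot: [-3.131, 0.08, 3.08]
contact_force: [0.3, -0.6, 0.7]
opening: 0.0204
```

Run:
```python
from h import *
p=env.read_camera('side'); f=p['frame'][150:400,100:400]; cv2.imwrite('pics/s13.png',cv2.cvtColor(cv2.resize(f,None,fx=2.4,fy=2.4,interpolation=cv2.INTER_CUBIC),cv2.COLOR_RGB2BGR))
```

```text
(no output)
```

View pics/s13.png

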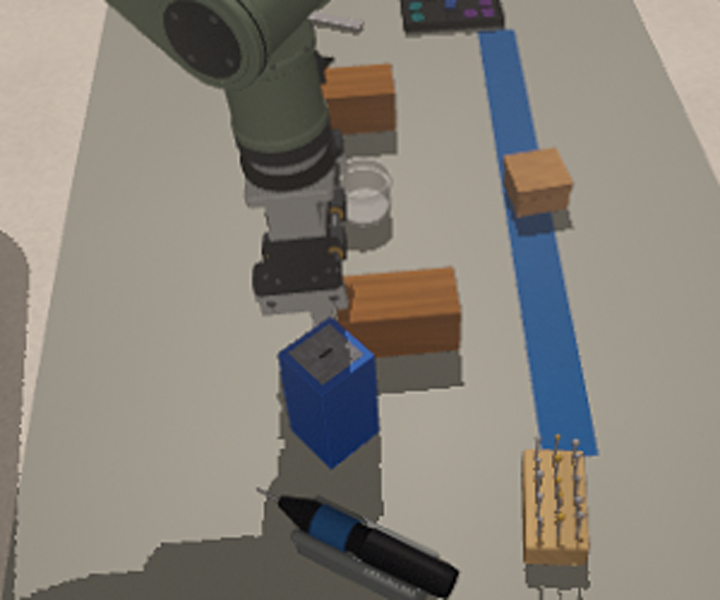

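Call:
{"method": "servo_tool", "body": {
  "targets": [
    {"claw": 0.57,"travel": [-8,0,1],"roll": 0},
    {"claw": 0.57,"travel": [-8,0,1],"roll": 0},
    {"claw": 0.57,"travel": [-8,0,1],"roll": 0},
    {"claw": 0.57,"travel": [-8,0,1],"roll": 0},
    {"claw": 0.57,"travel": [-8,0,1],"roll": 0},
    {"claw": 0.57,"travel": [-8,0,1],"roll": 0},
    {"claw": 0.57,"travel": [-8,0,1],"roll": 0},
    {"claw": 0.57,"travel": [0,0,0],"roll": 0}
  ]
}}

```text
time_s: 11.57
tcp_pos: [0.5113, -0.1733, 0.0378]
ee_rot: [-3.132, 0.077, 3.08]
contact_force: [-0.3, -0.4, -0.8]
opening: 0.0203
```

Run:
```python
from h import *
p=env.read_camera('side'); f=p['frame'][180:320,240:380]; cv2.imwrite('pics/s14.png',cv2.cvtColor(cv2.resize(f,None,fx=4,fy=4,interpolation=cv2.INTER_CUBIC),cv2.COLOR_RGB2BGR))
for t in ['plinth_a']: print(t,[(np.round(d['at'],3).tolist(),round(d['score'],2)) for d in env.mark_of(p,t)])
p=env.read_camera('scene'); f=p['frame'][110:260,180:370]; cv2.imwrite('pics/s15.png',cv2.cvtColor(cv2.resize(f,None,fx=4,fy=4,interpolation=cv2.INTER_CUBIC),cv2.COLOR_RGB2BGR))
for t in ['plinth_a']: print(t,[(np.round(d['at'],3).tolist(),round(d['score'],2)) for d in env.mark_of(p,t)])
```

```text
plinth_a [([0.632, -0.173, 0.032], 0.93), ([0.451, -0.272, -0.001], 0.81)]
plinth_a [([0.542, 0.15, 0.027], 0.87), ([0.63, -0.175, 0.027], 0.85), ([0.452, -0.272, 0.002], 0.41)]
```

View pics/s14.png

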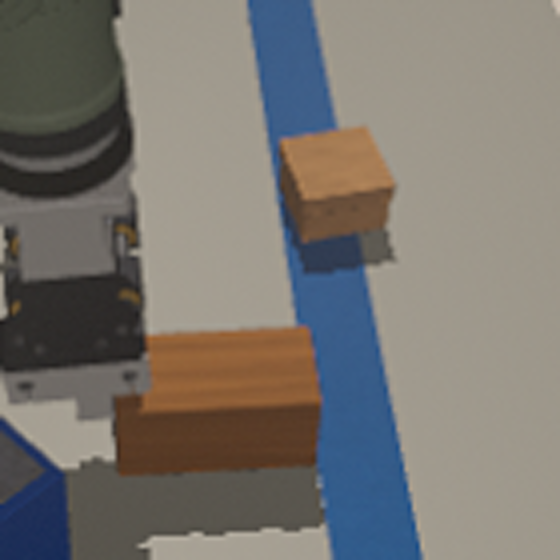

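View pics/s15.png

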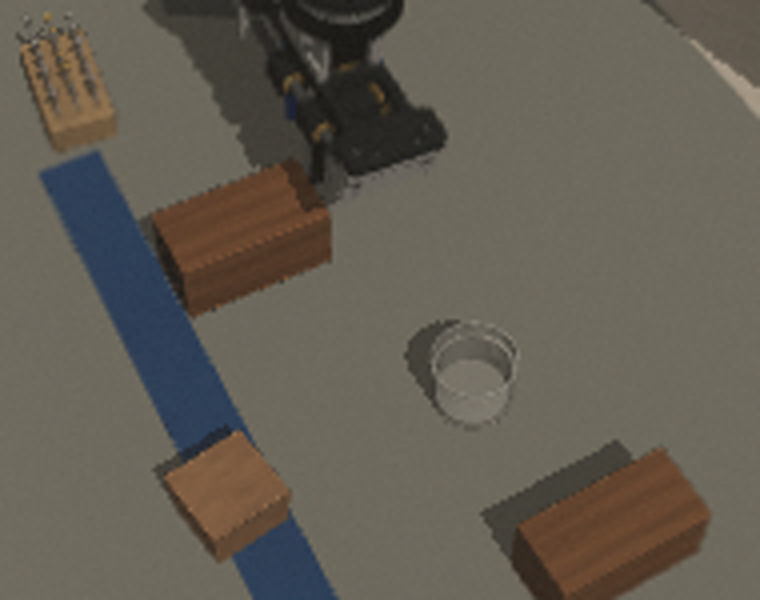

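Run:
```python
from h import *
q=env.read_camera('side')
def ang(a,b): d=b-a; return np.round([np.hypot(*d),np.degrees(np.arctan2(d[1],d[0]))],4)
W=unproj(q,np.array([(309,327),(322,405),(117,397+17),(150,336)])/4+np.array((240,180))-.5,0.056)[:,:2]
print(np.round(W,4).tolist(), 'end',ang(W[1],W[0]),'long',ang(W[2],W[1]),ang(W[3],W[0]))
p=env.read_camera('scene')
W=unproj(p,np.array([(153,213),(187,262),(331,209),(270,168)])/4+np.array((180,110))-.5,0.056)[:,:2]
print(np.round(W,4).tolist(), 'end',ang(W[0],W[1]),'long',ang(W[2],W[1]),ang(W[3],W[0]))
```

```text
[[0.6316, -0.1511], [0.6284, -0.2062], [0.52, -0.1987], [0.5437, -0.1467]] end [5.52000e-02 8.66677e+01] long [ 0.1086 -3.9638] [ 0.088  -2.8647]
[[0.6259, -0.2072], [0.6244, -0.159], [0.5195, -0.1488], [0.5385, -0.2009]] end [4.82000e-02 9.17172e+01] long [ 0.1054 -5.5688] [ 0.0876 -4.1026]
```

Call:
{"method": "servo_tool", "body": {
  "targets": [
    {"claw": 0.57,"travel": [-8,0,1],"roll": 0},
    {"claw": 0.57,"travel": [-8,0,1],"roll": 0},
    {"claw": 0.57,"travel": [-6,0,1],"roll": 0},
    {"claw": 0.57,"travel": [0,0,0],"roll": 0},
    {"claw": 0.57,"travel": [0,0,0],"roll": 0}
  ]
}}

```text
time_s: 12.28
tcp_pos: [0.5311, -0.1739, 0.0358]
ee_rot: [-3.133, 0.072, 3.079]
contact_force: [-2.7, 0.5, 2.3]
opening: 0.0201
```

Call:
{"method": "servo_tool", "body": {
  "targets": [
    {"claw": 0.57,"travel": [15,0,0],"roll": 0},
    {"claw": 0.57,"travel": [20,0,-10],"roll": 0},
    {"claw": 0.57,"travel": [10,0,-35],"roll": 0},
    {"claw": 0.57,"travel": [0,0,-38],"roll": 0},
    {"claw": 0.57,"travel": [0,0,-38],"roll": 0},
    {"claw": 0.57,"travel": [30,0,-20],"roll": 0},
    {"claw": 0.57,"travel": [30,0,0],"roll": 0},
    {"claw": 0.57,"travel": [30,0,0],"roll": 0},
    {"claw": 0.57,"travel": [0,0,0],"roll": 0},
    {"claw": 0.57,"travel": [0,0,0],"roll": 0}
  ]
}}

```text
time_s: 13.12
tcp_pos: [0.3861, -0.1648, 0.1739]
ee_rot: [-3.128, 0.083, 3.081]
contact_force: [0.9, -1.0, -0.5]
opening: 0.0198
```

Run:
```python
from h import *
p=env.read_camera('side'); save(p,'e1.png'); f=p['frame'][180:320,240:380]; cv2.imwrite('pics/s16.png',cv2.cvtColor(cv2.resize(f,None,fx=4,fy=4,interpolation=cv2.INTER_CUBIC),cv2.COLOR_RGB2BGR))
for t in ['plinth_a','jar','carton']: print(t,[(np.round(d['at'],3).tolist(),round(d['score'],2)) for d in env.mark_of(p,t)])
p=env.read_camera('scene');save(p,'e2.png'); f=p['frame'][110:260,180:370]; cv2.imwrite('pics/s17.png',cv2.cvtColor(cv2.resize(f,None,fx=4,fy=4,interpolation=cv2.INTER_CUBIC),cv2.COLOR_RGB2BGR))
for t in ['plinth_a','jar','carton']: print(t,[(np.round(d['at'],3).tolist(),round(d['score'],2)) for d in env.mark_of(p,t)])
```

```text
plinth_a [([0.542, 0.15, 0.025], 0.73), ([0.449, -0.27, -0.004], 0.57)]
jar [([0.494, 0.001, 0.002], 0.68)]
carton [([0.676, -0.003, 0.002], 0.63)]
plinth_a [([0.54, 0.148, 0.028], 0.82), ([0.651, -0.179, 0.029], 0.73), ([0.448, -0.269, 0.002], 0.72), ([0.422, 0.369, -0.001], 0.61)]
jar [([0.498, -0.002, 0.002], 0.66)]
carton [([0.675, -0.0, -0.0], 0.8), ([0.422, 0.37, -0.002], 0.64), ([0.664, -0.01, -0.003], 0.17)]
```

View pics/s16.png

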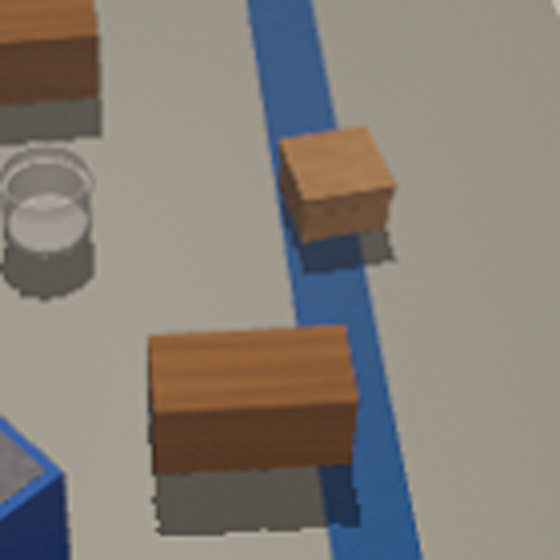

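View pics/s17.png

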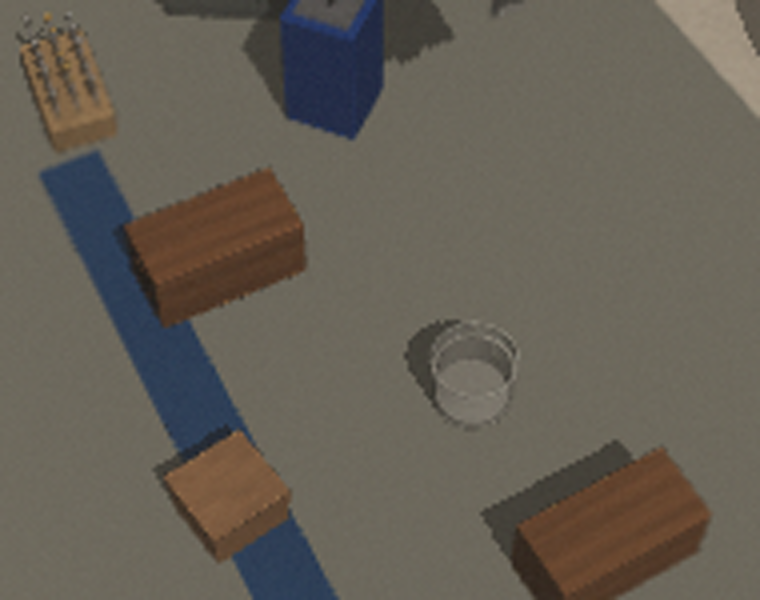

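Run:
```python
from h import *
def ang(a,b): d=b-a; return np.round([np.hypot(*d),np.degrees(np.arctan2(d[1],d[0]))],4)
for n,o,cs in [('side',(240,180),[(345,325),(357,400),(152,411),(150,337)]),('scene',(180,110),[(159,280),(125,225),(270,168),(302,223)])]:
    q=env.read_camera(n)
    W=unproj(q,np.array(cs)/4+np.array(o)-.5,0.056)[:,:2]
    e=(W[0]+W[1])/2; print(n,np.round(W,4).tolist(),'endmid',e,'tape ctr',.6665+.064*e[1],'c',W.mean(0),'end',ang(W[1],W[0]),'long',ang(W[2],W[1]),ang(W[3],W[0]),'near',ang(W[2],W[3]))
# predicted overlay
p=env.read_camera('scene'); im=cv2.resize(p['frame'][110:260,180:370],None,fx=4,fy=4,interpolation=cv2.INTER_CUBIC)
q=env.read_camera('side'); im2=cv2.resize(q['frame'][180:320,240:380],None,fx=4,fy=4,interpolation=cv2.INTER_CUBIC)
def box(ex,ey,yaw):
    a=np.radians(yaw);d=np.array([np.cos(a),np.sin(a)]);l=np.array([-d[1],d[0]]);e=np.array([ex,ey])
    return np.array([[*(e-d*s*.11+l*t*.028),z] for z in (0,.056) for s,t in ((0,-1),(0,1),(1,1),(1,-1))])
B=box(0.6525,-0.1785,-3.7)
for P,I,o in ((p,im,(180,110)),(q,im2,(240,180))):
    v=((proj(P,B)-np.array(o)+.5)*4).astype(int)
    for k in (0,4): cv2.polylines(I,[v[k:k+4].reshape(-1,1,2)],True,(0,255,0) if k else (255,255,0),1)
cv2.imwrite('pics/ov1.png',im[...,::-1]); cv2.imwrite('pics/ov2.png',im2[...,::-1])
```

```text
side [[0.6517, -0.1522], [0.6475, -0.2052], [0.5386, -0.1989], [0.5436, -0.1474]] endmid [ 0.64959586 -0.17870805] tape ctr 0.6550626849378778 c [ 0.59534125 -0.17594523] end [5.32000e-02 8.55272e+01] long [ 0.1091 -3.3094] [ 0.1082 -2.5174] near [5.18000e-02 8.44253e+01]
scene [[0.6472, -0.1554], [0.6469, -0.2078], [0.5385, -0.2009], [0.5423, -0.1484]] endmid [ 0.6470338  -0.18157743] tape ctr 0.6548790445447336 c [ 0.59373238 -0.17811048] end [5.24000e-02 8.96149e+01] long [ 0.1085 -3.6167] [ 0.1051 -3.8297] near [5.27000e-02 8.58787e+01]
```

View pics/ov1.png

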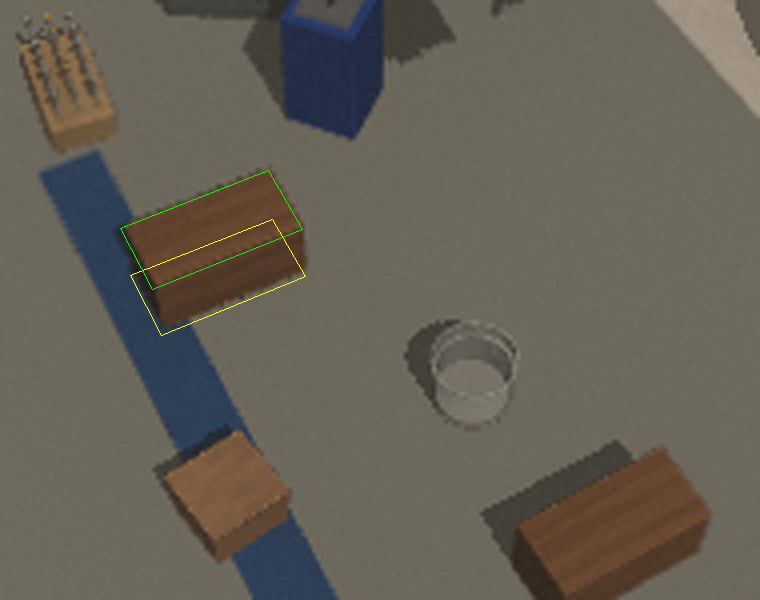

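View pics/ov2.png

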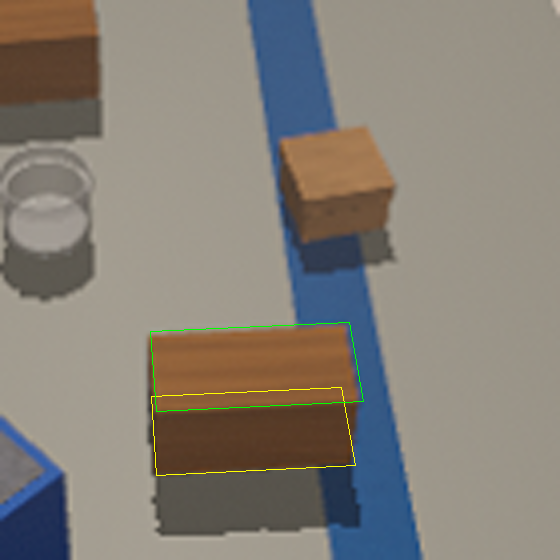

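View pics/e2.png

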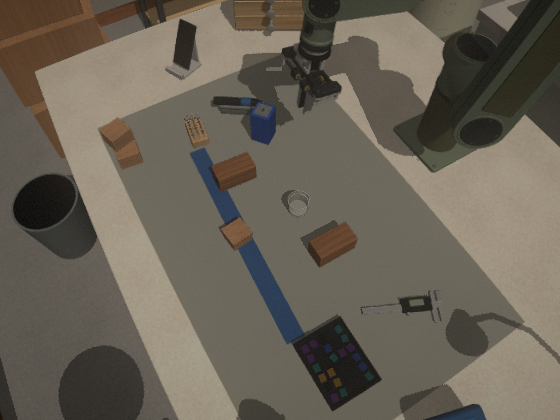

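Call:
{"method": "servo_tool", "body": {
  "targets": [
    {"claw": 0.57,"travel": [-30,0,5],"roll": 0},
    {"claw": 0.57,"travel": [-30,0,20],"roll": 0},
    {"claw": 0.57,"travel": [-20,0,30],"roll": 0},
    {"claw": 0.57,"travel": [0,0,30],"roll": 0},
    {"claw": 0.57,"travel": [0,0,30],"roll": 0},
    {"claw": 0.57,"travel": [0,0,10],"roll": 0},
    {"claw": 0.57,"travel": [0,0,0],"roll": 0},
    {"claw": 0.57,"travel": [0,0,0],"roll": 0}
  ]
}}

```text
time_s: 14.38
tcp_pos: [0.4836, -0.1736, 0.0531]
ee_rot: [-3.125, 0.087, 3.082]
contact_force: [-0.3, 0.4, 0.8]
opening: 0.0199
```

Call:
{"method": "servo_tool", "body": {
  "targets": [
    {"claw": 0.57,"travel": [-10,1,8],"roll": 0},
    {"claw": 0.57,"travel": [-10,0,8],"roll": 0},
    {"claw": 0.57,"travel": [-10,0,2],"roll": 0},
    {"claw": 0.57,"travel": [-6,0,1],"roll": 0},
    {"claw": 0.57,"travel": [0,0,0],"roll": 0},
    {"claw": 0.57,"travel": [0,0,0],"roll": 0}
  ]
}}

```text
time_s: 14.88
tcp_pos: [0.5269, -0.1784, 0.0464]
ee_rot: [-3.119, 0.099, 3.082]
contact_force: [1.6, -0.4, -0.3]
opening: 0.0205
```

Call:
{"method": "servo_tool", "body": {
  "targets": [
    {"claw": 0.57,"travel": [2,3,6],"roll": 0},
    {"claw": 0.57,"travel": [0,0,2],"roll": 0},
    {"claw": 0.57,"travel": [-5,0,0],"roll": 0},
    {"claw": 0.57,"travel": [-4,0,0],"roll": 0},
    {"claw": 0.57,"travel": [-3,0,0],"roll": 0},
    {"claw": 0.57,"travel": [0,0,0],"roll": 0},
    {"claw": 0.57,"travel": [0,0,0],"roll": 0}
  ]
}}

```text
time_s: 15.47
tcp_pos: [0.537, -0.1758, 0.0399]
ee_rot: [-3.119, 0.097, 3.082]
contact_force: [-1.5, 0.2, 0.5]
opening: 0.0205
```

Call:
{"method": "servo_tool", "body": {
  "targets": [
    {"claw": 0.57,"travel": [15,0,1],"roll": 0},
    {"claw": 0.57,"travel": [20,0,-10],"roll": 0},
    {"claw": 0.57,"travel": [10,0,-35],"roll": 0},
    {"claw": 0.57,"travel": [0,0,-38],"roll": 0},
    {"claw": 0.57,"travel": [0,0,-38],"roll": 0},
    {"claw": 0.57,"travel": [30,0,-20],"roll": 0},
    {"claw": 0.57,"travel": [30,0,0],"roll": 0},
    {"claw": 0.57,"travel": [30,0,0],"roll": 0},
    {"claw": 0.57,"travel": [0,0,0],"roll": 0},
    {"claw": 0.57,"travel": [0,0,0],"roll": 0}
  ]
}}

```text
time_s: 16.3
tcp_pos: [0.3872, -0.1647, 0.1736]
ee_rot: [-3.114, 0.106, 3.083]
contact_force: [0.2, 0.3, -0.3]
opening: 0.0202
```

Run:
```python
from h import *
p=env.read_camera('scene'); q=env.read_camera('side')
im=cv2.resize(p['frame'][110:260,180:370],None,fx=4,fy=4,interpolation=cv2.INTER_CUBIC)
im2=cv2.resize(q['frame'][180:320,240:380],None,fx=4,fy=4,interpolation=cv2.INTER_CUBIC)
cv2.imwrite('pics/f1.png',im[...,::-1]); cv2.imwrite('pics/f2.png',im2[...,::-1])
for P in (p,q):
  for t in ['plinth_a','jar','carton','cradle','bur_block','tile_tray','calipers']: print(t,[(np.round(d['at'],3).tolist(),round(d['score'],2)) for d in env.mark_of(P,t)][:3])
```

```text
plinth_a [([0.45, -0.275, 0.004], 0.97), ([0.54, 0.15, 0.031], 0.74), ([0.657, -0.177, 0.028], 0.63)]
jar [([0.494, 0.001, 0.0], 0.8)]
carton [([0.678, -0.002, -0.0], 0.9), ([0.425, 0.369, 0.002], 0.58)]
cradle [([0.471, -0.401, 0.0], 0.65), ([0.666, -0.009, -0.0], 0.57)]
bur_block [([0.617, -0.37, -0.003], 0.71)]
tile_tray [([0.637, 0.386, -0.002], 0.76)]
calipers [([0.424, 0.37, -0.002], 0.76)]
plinth_a [([0.541, 0.15, 0.027], 0.91), ([0.451, -0.27, -0.001], 0.75), ([0.657, -0.176, 0.028], 0.7)]
jar [([0.494, -0.001, 0.003], 0.88)]
carton [([0.679, -0.002, 0.003], 0.69)]
cradle [([0.468, -0.396, 0.001], 0.88), ([0.636, 0.391, -0.003], 0.24)]
bur_block [([0.623, -0.367, 0.001], 0.85), ([0.471, -0.396, -0.003], 0.47)]
tile_tray [([0.634, 0.391, -0.001], 0.82)]
calipers [([0.657, -0.178, 0.031], 0.7), ([0.422, 0.367, -0.001], 0.61)]
```

View pics/f1.png

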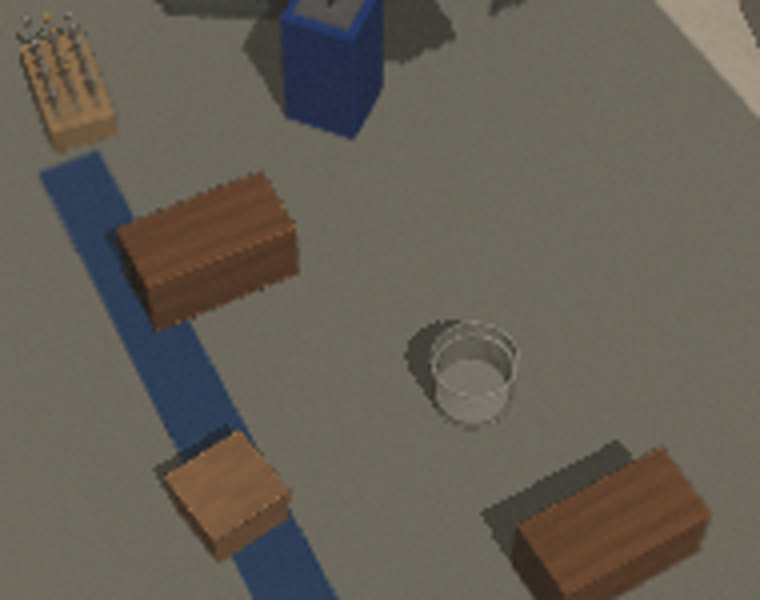

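View pics/f2.png

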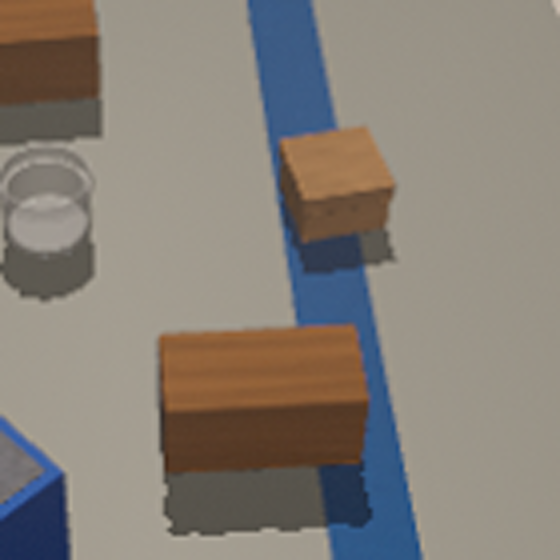

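```bash
python3 -c "
from rig import env
print(env.job_done())"
```

```text
the job is handed in; nothing more can be done
None
```

I tipped both plinths towards the robot with the fingertips. The right-hand one showed the burned ring, so I pushed it lying down to the dispatch tape and handed the job in at about 16.5 s of the 72 s allowed. No verdict is reported on hand-in.

- **Plain plinth:** the left one, with a bare underside, still lies where it fell, with its underside end at about (0.541, 0.150).
- **Stamped plinth:** its stamped end is at about (0.657, -0.177). The tape's centreline there is x ≈ 0.655, so the end sits within 2 mm of it. The first push stopped about 6 mm short of the centreline, so I nudged it once more.
- **Squareness:** the last full angle reading, taken just before that nudge, gave long-edge angles of about -2.5° to -3.8° against the tape's -3.7°. After the nudge I checked it only by eye in both camera pictures, and it looked square.
- **Stamp:** it faces away from the robot. I confirmed it in an enlarged crop before pushing.
- **Other things:** the jar, carton, cradle, bur block, tile tray, calipers and the blue look-alike all read within the camera error of their first positions.
- **Forces and fingers:** the readings after each move stayed under 4 N. The fingers were held part open and never pinched anything.
- **Disagreements:** the side-camera detector missed the stamped plinth once and once labelled it as calipers; the pictures and the other camera settled both. The tool also drifted to a tilt of about 6° over the run, with no visible effect on the result.

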